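Raise the banana carton to the belt and hold the jog dial

TASK

Wind the hand crank clockwise (seen from above), about two full turns, until the lift platform with the banana carton is level with the conveyor belt. Only then turn the belt's spring-return jog dial clockwise, past its first two clicks to the third, short of the fourth, and keep holding it there: finish while still gripping or pushing the dial, because it springs back when let go. Leave the loose banana hand, the sticker roll and the jar where they are.

Things in the scene. Friction and masses are not known exactly. Their poses are not given: they have to be found in the camera images.
- crank_axis (a point): Point on the crank's vertical axis, 125 mm above the table, level with the middle of the crank's handle. The crank stands on a fixed green gearbox, 110 x 110 mm and 72 mm high, centred on this axis; it is to the robot's right. The point's axes are those of the lift unit (z up); its -y points from the gearbox along a shaft to the lift, whose carton begins 0.22 m away, and the belt lies beyond the lift on the +x side.
- crank_handle (a point): Middle of the crank's upright handle: a black free-spinning cylinder 24 mm in diameter and 52 mm high (28 mm of it below this point, 24 mm above), 60 mm from the crank axis. Below it is the steel crank arm, 20 mm wide, its top 95 mm above the table; the hub on the axis reaches 99 mm above the table. Turning the crank takes about 5 N at the handle, and the crank stays where it is left. The handle's own rotation means nothing.
- crank (a joint): Angle of the crank in rad, growing clockwise seen from above; starts between 0 and 3. At angle q the handle lies from the axis in direction (cos q, -sin q) along the x and y axes of crank_axis. End stop at 15.5.
- lift_platform (a joint): Height in m, above its lowest place, of the lift platform: an aluminium plate 360 x 280 mm carrying an open carton of bananas, at the robot's right, its edge next to the belt; it rises 4 mm per rad of the crank (25 mm a turn). At 0.056 (crank at 14.0 rad) the platform's top is level with the belt's top, 140 mm above the table.
- dial_box: Fixed grey box, 120 x 120 mm and 79 mm high, to the robot's left, carrying the jog dial on its top; origin at the centre of its underside, z up. Five short dark lines around the dial mark where the white-lined end of the bar points at rest (the first line, on the box's +x side) and then, clockwise, at its four clicks.
- dial_grip (a point): Grip point of the dial, on its vertical axis, 113 mm above the table. The dial is a black disc of 84 mm diameter, its top 89 mm above the table, with an upright bar across it: 80 mm long, 16 mm thick, top 125 mm above the table. The point turns with the dial: its x axis lies along the bar (white line at that end), z up.
- dial (a joint): Angle of the dial in rad, growing clockwise seen from above; 0 at rest, where the bar lies along the box's x axis. Clicks are felt at 0.35 (first), 0.70 (second), 1.05 (third, the one wanted) and 1.40 (fourth, one too far); hard stop at 1.48. A spring always drives it back to 0: 0.05 to 0.25 N m, rising and falling by about 0.05 at each click.
- banana_hand: Loose hand of four green bananas lying flat on the table, about 210 x 150 mm, 36 mm high; to be left alone.
- sticker_roll: Loose paper sticker roll lying flat, 90 mm across, 30 mm high; to be left alone.
- latex_jar: Loose grey jar, 68 mm across, 75 mm high; to be left alone.
There are look-alikes about, which are no part of the job. Several things look just like the dial_box: the one meant starts farthest to the robot's right.

How it is judged:
On the way, in this order (a step that is already met when the one before it is completed fails the run):
1. the platform is level with the belt (within 4 mm) with the dial still at rest (value of joint lift_platform between 0.052 and 0.06 m and value of joint dial below 0.15 rad), for 0.2 s.
2. the dial is held at its third click (value of joint dial between 0.9 and 1.2 rad and contact force between the fingers and dial_box above 0.5 N), for 0.3 s.
At the end, for the whole second after the job is handed in: The platform is level with the belt within 4 mm, the dial is at its third click (1.05 rad, within 0.15) with the robot's fingers on it holding it against its spring, and the banana hand, sticker roll and jar are within 30 mm of where they stood (all of step 2 and value of joint lift_platform between 0.052 and 0.06 m and distance of each of banana_hand, sticker_roll, latex_jar from where it was at the start of the episode below 0.03 m); the arm keeps its last pose, push and grip.
It fails at once if the dial is turned (beyond 0.35 rad) while the platform is not level with the belt (value of joint dial above 0.35 rad and (value of joint lift_platform below 0.051 m or value of joint lift_platform above 0.061 m)).
It fails at once if a bystander is moved by more than 30 mm (distance of any of banana_hand, sticker_roll, latex_jar from where it was at the start of the episode above 0.03 m).
It also fails if it takes over 64 s, if anything falls off the work surface, if the arm or the gripper's body presses on something with over 40 N, if the wrist force passes 120 N, or if a joint passes its speed limit or range.

ROBOT

A 6-joint arm with a two-finger parallel gripper is mounted at the origin on the work surface. World frame = base frame: x ahead of the robot, y to its left, z up, the work surface at z = 0. Lengths are in m, angles in rad, forces in N, time in s.
With the tool pointing down it reaches from about 0.275 to 0.875 m from the base axis. Payload 12.5 kg.
Tool frame: the origin (TCP) lies at the very end of the fingers, on their centre line; the grasp point (between the pads) lies 19 mm behind it; x points along the fingers, y is the direction in which the jaws open and shut, and the axes are right-handed (so a half turn about x gives the same grasp; the last joint's range is limited). The gripper opens to 85 mm and grips with 20 to 120 N. Pads are 22 mm wide; open, the fingers measure 114 mm over their backs; the gripper's body (76 mm by 85 mm) begins 54 mm behind the grasp point. The pads swing forward as they close: fully open they stand 13 mm farther back than shut.
Start: joints at [1.249, 0.351, 1.652, -0, 1.139, -0.085], TCP at [0.129, 0.535, 0.231] pointing down, gripper open.
Joint ranges: [-2.75, 2.75], [-0.79, 2.1], [0.01, 2.65], [-1.57, 4.71], [0.07, 3.14], [-2.87, 2.87]. Speed limits (rad/s): [2.22, 2.22, 2.79, 3.14, 3.14, 3.14].

INTERFACE

Orientations are given as a 3x3 rotation matrix whose columns are the frame's x, y, z axes.
In Python, from bench import manip gives the robot as it stands. Calls block until the motion is done:
- manip.move_ptp(position, orientation): joint-space move of the TCP to a pose.
- manip.move_l(position, attitude=None, max_speed=0.15): straight line of the TCP; attitude=None keeps the orientation; max_speed is the mean speed in m/s.
- manip.move_j(angles): joint-space move.
- manip.set_gripper(opening, effort=None): opening from 0.0 (shut) to 1.0 (fully open); effort is the grip in N (None keeps the last); returns when the fingers have stopped.
- manip.dwell(seconds).
- manip.inverse_kinematics(position, orientation): joint angles nearest the present ones, or None.
- manip.grab_frame(name): name is "scene" or "top"; returns (picture, depth): 420x560x3 uint8, red, green, blue; 420x560 float32, m along the optical axis (not along the pixel's ray), 0 where there is no reading.
- manip.get_calibration(name): a dict with "camera_matrix" (3x3 intrinsics, pixels), "R" (3x3) and "t" (3): a world point X has camera coordinates R X + t. Camera axes: x right, y down, z forward; pixel columns grow to the right and rows downward; lengths in m; the calibration is good to about 2 mm. A picture is of the moment at which its call begins. get_calibration takes no time and is no camera call.
A pose or a line that the arm cannot do raises manip.Unreachable and nothing moves.
- manip.sign_off(): hands the job in, once; it reports no verdict.
Trained networks look in the newest picture that a camera, given by its name, has taken for a name from the list of things; names that differ only in an ending like _2 or _b are one class to them, and where a whole thing is asked for, a point or a joint stands for the part that bears it (a point fixed in the world has none). Each returns a list of dicts, best first, with "confidence" (0 to 1); they miss things now and then, are a little off and sometimes report something else, mostly with a low value. They report only what shows in the picture. A call takes as long as a camera call. They do not tell look-alikes from the thing itself.
- manip.look_for(camera, name): "at" ([x, y, z] in m, in world coordinates, good to about 4 mm: the middle of the surface that is visible of it).
Readings, each from a call of its own:
- manip.current_time(): time.
- manip.current_qpos(): joint angles.
- manip.current_joint_vel(): joint speeds.
- manip.current_joint_torque(): joint torques, N m.
- manip.current_ee_pos(): TCP position.
- manip.current_tcp_rot(): TCP orientation.
- manip.current_force(): force on the tool from outside, world axes, zero at the start.
- manip.current_ft_torque(): the same for the moment, N m.
- manip.current_grip_width(): opening from 0.0 (shut) to 1.0 (fully open).
Only numpy, scipy, OpenCV 4.12 (cv2) and the standard library are available. Lean on these libraries where they do the work, as an engineer would, in place of code of your own. Each camera call takes 0.05 s, during which the arm holds its last target.

## Working session

There is one attempt and no reset: what is moved stays moved. The work goes in short steps, each a Python script; the robot and the scene stay as the last script left them, time stands still between calls to the robot, and variables do not carry over. Pictures are saved under pics/ and viewed, and the job is handed in when it is done.

```bash
mkdir -p pics; ls
python3 - <<'E'
from bench import manip
import cv2
for n in ("scene","top"):
    p,d=manip.grab_frame(n); cv2.imwrite(f"pics/{n}0.png",p[:,:,::-1])
    for t in ("crank_handle","dial_box","banana_hand","sticker_roll","latex_jar","crank","lift_platform","dial"):
        print(n,t,[(round(r["confidence"],2),[round(float(v),3) for v in r["at"]]) for r in manip.look_for(n,t)][:5])
print(manip.current_time(),manip.current_tcp_rot())
E
```

```text
pics
scene crank_handle [(0.76, [0.588, -0.297, 0.135]), (0.16, [0.5, -0.508, 0.114])]
scene dial_box [(0.84, [0.371, 0.29, 0.077]), (0.64, [0.568, 0.201, 0.08]), (0.58, [0.589, -0.296, 0.132]), (0.56, [0.782, 0.278, 0.079])]
scene banana_hand [(0.76, [0.702, -0.01, 0.032])]
scene sticker_roll [(0.97, [0.462, 0.027, 0.024]), (0.6, [0.568, 0.2, 0.08])]
scene latex_jar [(0.75, [0.505, 0.424, 0.064]), (0.58, [0.546, -0.389, 0.068])]
scene crank [(0.84, [0.569, -0.289, 0.098])]
scene lift_platform [(0.56, [0.501, -0.507, 0.111]), (0.4, [0.542, -0.388, 0.069])]
scene dial [(0.73, [0.547, 0.194, 0.088]), (0.71, [0.767, 0.275, 0.093]), (0.66, [0.34, 0.287, 0.089])]
top crank_handle [(0.73, [0.581, -0.294, 0.148])]
top dial_box [(0.98, [0.748, 0.272, 0.081]), (0.74, [0.339, 0.281, 0.078]), (0.64, [0.535, 0.187, 0.077])]
top banana_hand [(0.83, [0.691, -0.011, 0.034])]
top sticker_roll []
top latex_jar [(0.76, [0.49, 0.417, 0.073])]
top crank [(0.87, [0.564, -0.284, 0.1])]
top lift_platform [(0.31, [0.539, 0.196, 0.089])]
top dial [(0.74, [0.539, 0.195, 0.089]), (0.65, [0.328, 0.284, 0.088]), (0.58, [0.758, 0.276, 0.088])]
0.9 [[-1.71340410e-06  2.34565665e-01  9.72100277e-01]
 [-2.59420427e-05  9.72100277e-01 -2.34565665e-01]
 [-1.00000000e+00 -2.56201727e-05  4.41951190e-06]]
```

View pics/scene0.png

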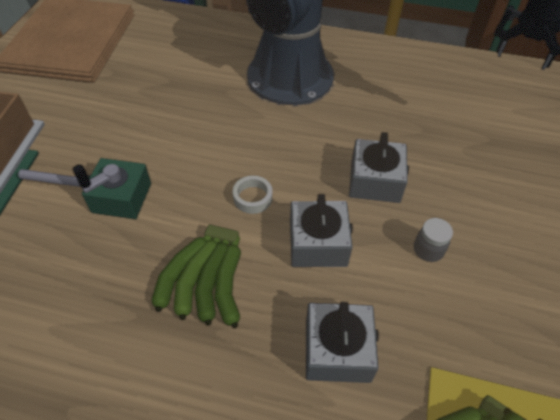

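View pics/top0.png

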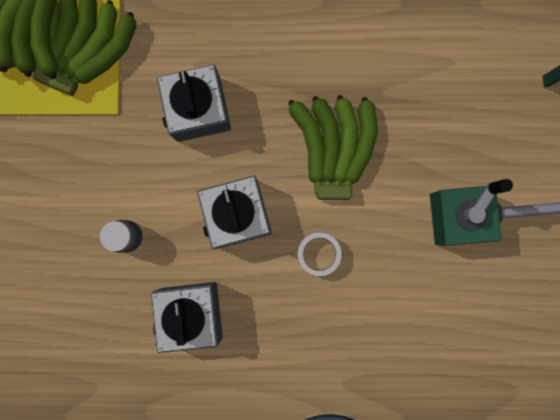

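The top view shows the gearbox at about (467,215), with the handle at (500,186) and the shaft going right. The three dial boxes are at (193,100), (234,212) and (186,318). The middle one, at y≈0.195, is farthest right. Next I'll localise both fixtures more precisely.

```bash
cat > h.py <<'E'
import numpy as np, cv2
from bench import manip
def cal(n):
    c=manip.get_calibration(n); return np.array(c["camera_matrix"]),np.array(c["R"]),np.array(c["t"])
def px2w(n,u,v,z):
    K,R,t=cal(n); r=R.T@np.linalg.solve(K,[u,v,1]); o=-R.T@t
    return o+r*(z-o[2])/r[2]
def w2px(n,X):
    K,R,t=cal(n); c=K@(R@np.asarray(X)+t); return c[:2]/c[2]
def cloud(n,d):
    K,R,t=cal(n); v,u=np.mgrid[:d.shape[0],:d.shape[1]]
    C=np.stack([(u-K[0,2])/K[0,0]*d,(v-K[1,2])/K[1,1]*d,d],-1)
    W=(C-t)@R; W[d==0]=np.nan; return W
E
python3 - <<'E'
from h import *
p,d=manip.grab_frame("top"); W=cloud("top",d); np.save("W.npy",W); cv2.imwrite("pics/t1.png",p[:,:,::-1])
a=cv2.resize(p[165:260,420:560,::-1],None,fx=5.5,fy=5.5,interpolation=cv2.INTER_CUBIC); cv2.imwrite("pics/crankzoom.png",a)
a=cv2.resize(p[165:260,190:280,::-1],None,fx=6,fy=6,interpolation=cv2.INTER_CUBIC); cv2.imwrite("pics/dialzoom.png",a)
def sel(x0,x1,y0,y1,z0,z1):
    m=(W[...,0]>x0)&(W[...,0]<x1)&(W[...,1]>y0)&(W[...,1]<y1)&(W[...,2]>z0)&(W[...,2]<z1); return W[m]
for nm,b in dict(gear=(.42,.65,-.4,-.18,.066,.078),arm=(.42,.68,-.4,-.18,.088,.104),handle=(.42,.68,-.42,-.18,.125,.17),box=(.44,.65,.1,.29,.073,.083),bar=(.44,.65,.1,.29,.115,.135),disc=(.44,.65,.1,.29,.085,.095)).items():
    P=sel(*b)
    if len(P): 
        r=cv2.minAreaRect((P[:,:2]*1000).astype(np.float32)); print(nm,len(P),P.mean(0).round(4),np.round(r[0],1),np.round(r[1],1),round(r[2],1))
    else: print(nm,0)
E
```

```text
gear 2593 [ 0.5294 -0.2612  0.0713] [ 533.8 -266.7] [109.9 111. ] 5.2
arm 494 [ 0.5483 -0.2747  0.0958] [ 554.5 -282. ] [31.4 83.1] 53.0
handle 203 [ 0.5831 -0.2968  0.1439] [ 584.2 -299.5] [22.4 23.3] 45.4
box 2109 [0.5375 0.194  0.0778] [538.7 195.1] [119.6 119.3] 15.4
bar 378 [0.5388 0.1951 0.1238] [539.  195.5] [80.  16.2] 15.2
disc 1040 [0.5384 0.1945 0.0883] [538.  195.2] [80.9 83. ] 18.7
```

View pics/crankzoom.png

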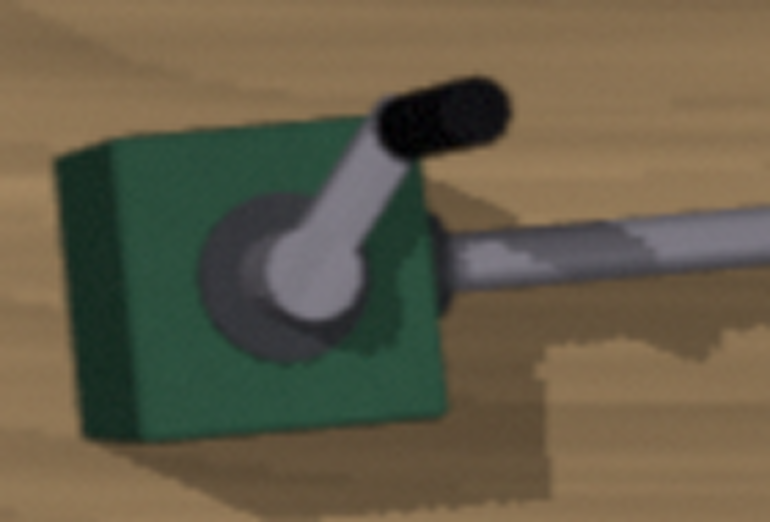

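View pics/dialzoom.png

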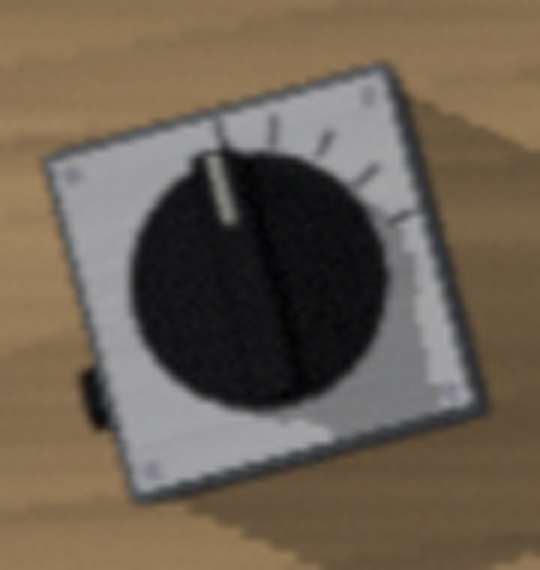

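Depth gives these measurements:
- **Crank axis:** (0.534, -0.267), lift frame yaw 5.2°.
- **Handle:** at radius 60.1 mm, so q0≈0.67.
- **Dial:** axis at (0.539, 0.195), bar yaw 15.2°, white end towards +x (zoom view (220,185)).

Next I'll grip the crank handle.

```bash
cat >> h.py <<'E'
def R(yaw):  # tool down, jaw axis at yaw
    y=np.array([np.cos(yaw),np.sin(yaw),0]); x=np.array([0,0,-1.]); return np.stack([x,y,np.cross(x,y)],1)
C=np.array([.5338,-.2667]); LY=np.radians(5.2)
def hp(q,z=.106,r=.060): a=LY-q; return [C[0]+r*np.cos(a),C[1]+r*np.sin(a),z]
E
python3 - <<'E'
from h import *
manip.move_ptp([.5842,-.2995,.22],R(-.46)); print(manip.current_time(),manip.current_qpos())
manip.move_l([.5842,-.2995,.106]); print(manip.current_force())
manip.set_gripper(0.0,60); print(manip.current_time(),manip.current_grip_width(),manip.current_force(),manip.current_ee_pos())
E
```

```text
4.2667 [-5.43572180e-01  5.55934507e-01  1.36308520e+00  1.10617202e-04
  1.22248241e+00 -8.46474807e-02]
[-0.29297864 -0.51280498  0.08105223]
5.7667 0.2673163504356052 [-4.64344306  1.91937588  5.67517421] [ 0.58401542 -0.29942364  0.10640187]
```

Run:
```python
from h import *
q0=.668
for k in range(1,5):
    manip.move_l(hp(q0+k*.3),max_speed=.08); f=manip.current_force()
    print(round(manip.current_time(),2),np.round(f,1),round(manip.current_grip_width(),3),np.round(np.array(manip.current_ee_pos())-hp(q0+k*.3),4))
p,d=manip.grab_frame("top"); cv2.imwrite("pics/c1.png",cv2.resize(p[120:300,360:560,::-1],None,fx=3,fy=3))
```

```text
6.14 [-4.5  1.7  5.8] 0.269 [-0.0004 -0.0001  0.0004]
6.52 [-4.8  1.6  5. ] 0.267 [-0.0004  0.0001  0.0004]
6.89 [-3.1  3.6  6.9] 0.267 [-0.0004  0.0002  0.0004]
7.27 [-0.9  4.1  7.6] 0.263 [-0.0002  0.0003  0.0004]
```

View pics/c1.png

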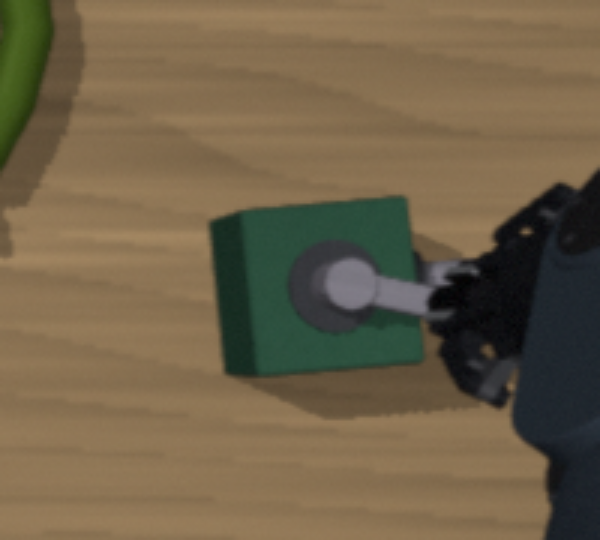

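The crank arm now points right, at (390,290), and the gripper is on the handle, so the crank is following. The force is about 5 N, as expected. I'll carry on to q=14.

Run:
```python
from h import *
qs=np.linspace(1.868,14.0,42)[1:]
for i,q in enumerate(qs):
    manip.move_l(hp(q),max_speed=.08); f=np.array(manip.current_force()); w=manip.current_grip_width()
    if i%6==0: print(round(q,2),round(manip.current_time(),2),np.round(f,1),round(w,3))
    if np.linalg.norm(f)>30 or not .22<w<.3: print("STOP",q,f,w); break
print(manip.current_time(),manip.current_grip_width(),manip.current_ee_pos())
p,d=manip.grab_frame("top"); cv2.imwrite("pics/c2.png",cv2.resize(p[120:300,360:560,::-1],None,fx=3,fy=3))
p,d=manip.grab_frame("scene"); cv2.imwrite("pics/s2.png",p[:,:,::-1])
```

```text
2.16 7.69 [-0.2  5.3  7.1] 0.261
3.94 9.94 [-1.7  5.   9.5] 0.267
5.71 12.19 [ 2.6 -1.4  5.3] 0.264
7.49 14.44 [-4.5  1.4  9.3] 0.265
9.27 16.69 [1.4 2.5 8.1] 0.267
11.04 18.94 [2.1 5.  7.4] 0.264
12.82 21.19 [-1.  -2.2  6.4] 0.263
22.6917 0.26740233420505855 [ 0.54673825 -0.32503894  0.10633152]
```

View pics/c2.png

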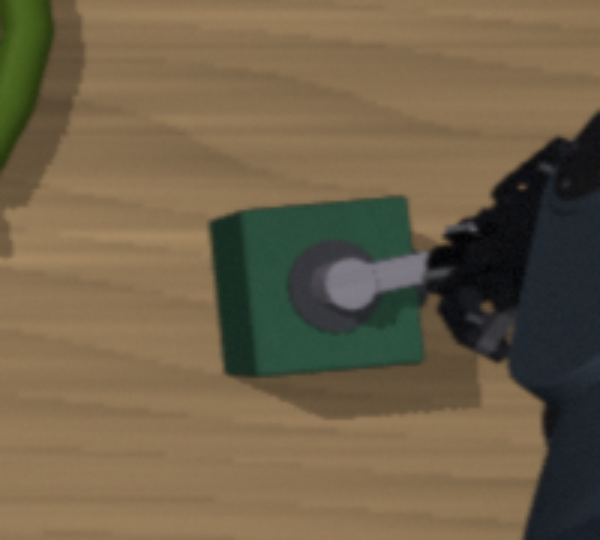

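View pics/s2.png

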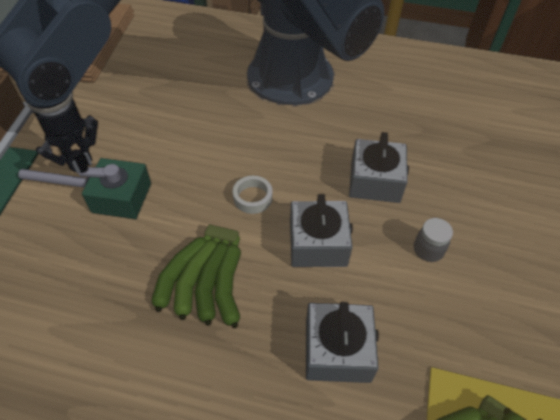

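The crank arm points at about q=14 (mod 2π) and the handle is still in the grip. Next I'll release it, move over the dial and check the platform height and crank angle.

Run:
```python
from h import *
manip.set_gripper(1.0); x=manip.current_ee_pos()
manip.move_l([x[0],x[1],.23],max_speed=.2)
manip.move_ptp([.539,.1953,.22],R(np.radians(105.2))); print(manip.current_time(),manip.current_qpos(),manip.current_ee_pos())
p,d=manip.grab_frame("top"); W=cloud("top",d)
def sel(W,x0,x1,y0,y1,z0,z1):
    m=(W[...,0]>x0)&(W[...,0]<x1)&(W[...,1]>y0)&(W[...,1]<y1)&(W[...,2]>z0)&(W[...,2]<z1); return W[m]
P=sel(W,.42,.68,-.42,-.18,.125,.17); c=cv2.minAreaRect((P[:,:2]*1000).astype(np.float32))[0]
a=np.arctan2(c[1]/1000-C[1],c[0]/1000-C[0]); print("q mod", (LY-a)%(2*np.pi)+4*np.pi, c)
cv2.imwrite("pics/t3.png",p[:,:,::-1])
p,d=manip.grab_frame("scene"); W2=cloud("scene",d); cv2.imwrite("pics/s3.png",p[:,:,::-1])
# platform plate edge heights
p0=cv2.imread("pics/scene0.png")
for u,v in [(15,150),(20,145),(25,140),(30,135),(35,130),(5,165),(10,160)]: print((u,v),p[v,u],W2[v,u].round(3))
print(manip.current_force())
```

```text
26.075 [ 2.65314972e-01  4.04703977e-01  1.60225648e+00 -1.00977800e-04
  1.13472784e+00 -1.56910294e+00] [0.53928355 0.19469544 0.21989026]
q mod 14.013023347454213 (546.4036254882812, -324.4429626464844)
(15, 150) [51 79 67] [ 0.47  -0.578  0.012]
(20, 145) [133 114  89] [ 0.443 -0.587 -0.001]
(25, 140) [130 112  88] [ 0.427 -0.582  0.003]
(30, 135) [133 114  89] [ 0.404 -0.584 -0.002]
(35, 130) [127 110  85] [ 0.386 -0.58  -0.   ]
(5, 165) [52 79 66] [ 0.519 -0.575  0.01 ]
(10, 160) [50 78 65] [ 0.503 -0.572  0.011]
[-0.19714026  0.15377154  0.261984  ]
```

View pics/s3.png

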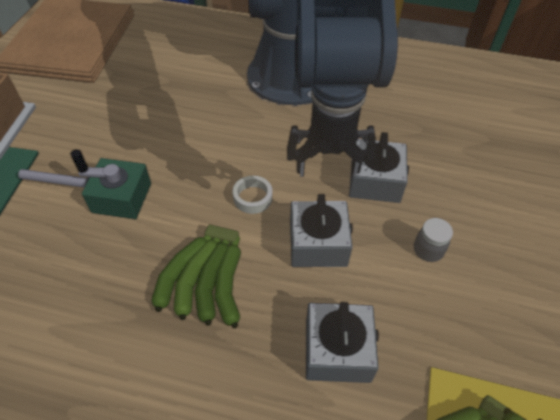

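View pics/t3.png

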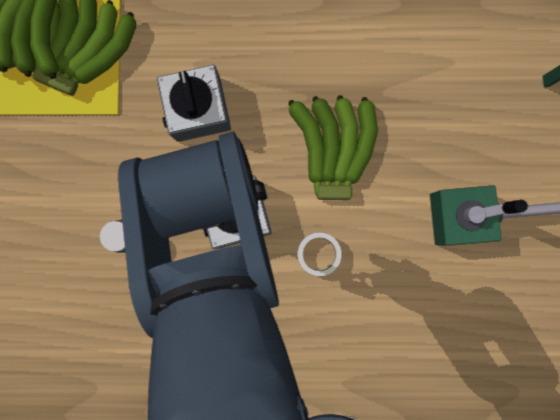

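The crank reads 14.01 rad and the bystanders have not moved. Next I'll measure the platform edge height near (20,125) and check where the tool projects.

Run:
```python
from h import *
print(w2px("scene",[.539,.195,.22]),w2px("scene",[.539,.195,.125]),manip.current_ee_pos())
p,d=manip.grab_frame("scene"); W=cloud("scene",d)
for v in (115,122,128,134):
  for u in range(8,34,3):
    if p[v,u].min()>130: print((u,v),p[v,u],W[v,u].round(3))
```

```text
[326.21981495 177.52226804] [321.96320691 209.15908465] [0.53929916 0.19465507 0.21993284]
(20, 115) [135 136 138] [ 0.468 -0.506  0.14 ]
(23, 115) [144 147 151] [ 0.465 -0.501  0.139]
(17, 122) [142 145 150] [ 0.488 -0.502  0.139]
(20, 122) [135 137 142] [ 0.487 -0.494  0.14 ]
(11, 128) [139 140 143] [ 0.51  -0.502  0.14 ]
(14, 128) [146 148 153] [ 0.508 -0.496  0.14 ]
(8, 134) [146 149 152] [ 0.526 -0.5    0.139]
(11, 134) [142 145 149] [ 0.524 -0.494  0.138]
```

The platform top measures 0.140 m, level with the belt. Now I'll grip the dial bar.

Run:
```python
from h import *
manip.move_l([.539,.1953,.097],R(np.radians(105.2)),max_speed=.1); print(manip.current_ee_pos(),manip.current_force())
manip.set_gripper(0.0,100); print(manip.current_time(),manip.current_grip_width(),manip.current_force(),manip.current_ft_torque(),manip.current_qpos())
p,d=manip.grab_frame("scene"); cv2.imwrite("pics/s4.png",cv2.resize(p[100:300,240:440,::-1],None,fx=3,fy=3))
```

```text
[0.53936026 0.19541391 0.09761062] [ 0.34393521 -0.35183526 -0.61691925]
28.2583 0.17104187535160806 [-0.44648194 -4.81457726  4.08905861] [-0.67122483  0.21656111  0.08897186] [ 2.65892201e-01  5.60108494e-01  1.69821939e+00 -1.03715133e-03
  8.83213773e-01 -1.56979711e+00]
```

View pics/s4.png

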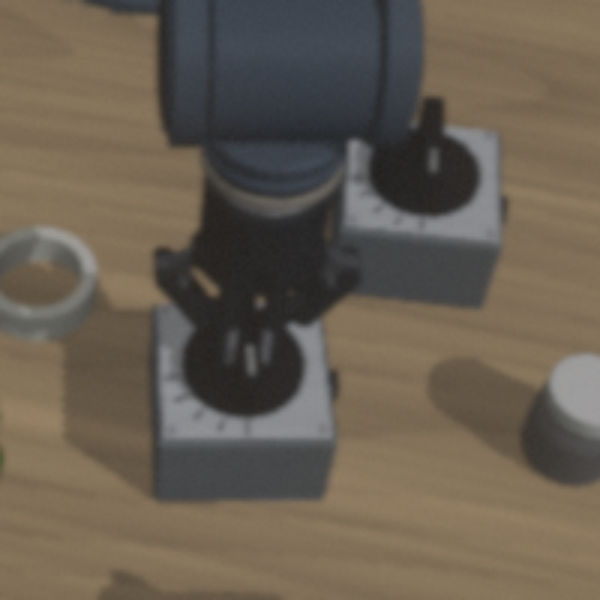

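The bar is held, with its white line at (250,360) still pointing at the rest mark. I'll turn it clockwise in small steps.

Run:
```python
from h import *
manip.dwell(.2)
for a in np.arange(.15,1.06,.15):
    manip.move_l([.539,.1953,.097],R(np.radians(105.2)-a),max_speed=.05)
    r=np.array(manip.current_tcp_rot())[:,1]
    print(round(a,2),round(manip.current_time(),2),round(np.radians(105.2)-np.arctan2(r[1],r[0]),3),np.round(manip.current_force(),1),np.round(manip.current_ft_torque(),2),manip.current_grip_width())
p,d=manip.grab_frame("scene"); cv2.imwrite("pics/s5.png",cv2.resize(p[150:280,280:380,::-1],None,fx=4.6,fy=4.6,interpolation=cv2.INTER_CUBIC))
p,d=manip.grab_frame("top"); cv2.imwrite("pics/t5.png",p[:,:,::-1])
```

```text
0.15 28.81 0.15 [-0.5 -5.7  4.6] [-0.81  0.12  0.08] 0.16707730070447122
0.3 29.11 0.3 [-1.1 -7.8  4.7] [-1.    0.06  0.13] 0.16750819572031106
0.45 29.41 0.45 [-0.8 -8.   5. ] [-1.22  0.07  0.16] 0.17254985592660188
0.6 29.71 0.6 [ -0.9 -10.4   5.7] [-1.44  0.15  0.1 ] 0.166064856150081
0.75 30.01 0.75 [ -1.9 -12.8   6.3] [-1.63  0.12  0.22] 0.171152382406469
0.9 30.31 0.9 [ -2.3 -12.1   7.4] [-1.77  0.21  0.16] 0.17414784850371054
1.05 30.61 1.05 [ -2.4 -13.7   7.6] [-1.96  0.27  0.2 ] 0.16905790961272363
```

View pics/s5.png

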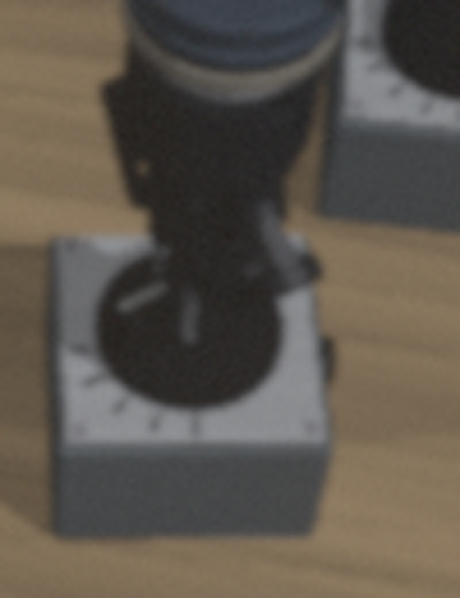

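View pics/t5.png

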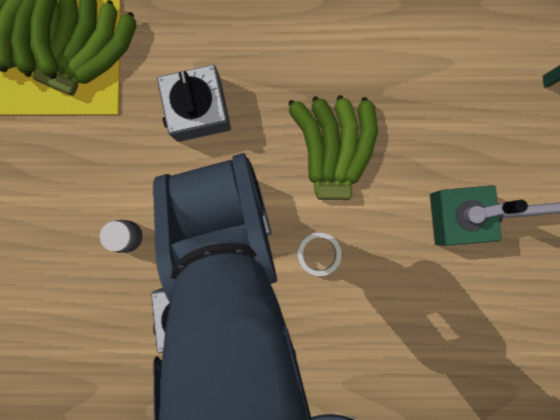

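The white line is ambiguous: there are light streaks at both (145,297) and (190,315). I'll check by projecting where it should be at several dial angles.

Run:
```python
from h import *
B=np.array([.539,.1953])
p,d=manip.grab_frame("scene"); W=cloud("scene",d)
for a in (0,.7,.9,1.05,1.2):
    t=np.radians(15.2)-a
    print(a,[((w2px("scene",[*(B+r*np.array([np.cos(t),np.sin(t)])),.125])-[280,150])*4.6).round() for r in (.02,.038)])
for x,y in [(130,303),(145,297),(158,290),(190,300),(190,315),(190,335)]:
    u,v=round(x/4.6+280),round(y/4.6+150); w=W[v,u]; print((x,y),p[v,u],w.round(4),np.degrees(np.arctan2(*(w[:2]-B)[::-1])).round(1))
m=(np.hypot(W[...,0]-B[0],W[...,1]-B[1])<.045)&(W[...,2]>.117)&(W[...,2]<.130)
Q=W[m]; print(len(Q)); print(cv2.minAreaRect((Q[:,:2]*1000).astype(np.float32)), Q[:,:3].round(3)[::12])
a=cv2.resize(p[185:235,295:350,::-1],None,fx=12,fy=12,interpolation=cv2.INTER_CUBIC); a=np.clip(a.astype(float)*2,0,255); cv2.imwrite("pics/s6.png",a)
print(manip.current_time(),manip.current_force())
```

```text
0 [array([197., 310.]), array([199., 345.])]
0.7 [array([165., 301.]), array([140., 328.])]
0.9 [array([159., 296.]), array([126., 317.])]
1.05 [array([154., 291.]), array([118., 308.])]
1.2 [array([151., 286.]), array([112., 299.])]
(130, 303) [77 79 75] [0.5618 0.1721 0.1243] -45.5
(145, 297) [59 58 55] [0.5575 0.1791 0.1245] -41.1
(158, 290) [71 71 69] [0.5529 0.182  0.1259] -43.8
(190, 300) [63 61 61] [0.5549 0.1962 0.1271] 3.2
(190, 315) [68 68 69] [0.5545 0.1969 0.1168] 6.0
(190, 335) [69 69 70] [0.5543 0.1982 0.1002] 10.9
191
((544.0696411132812, 191.8349151611328), (37.055728912353516, 64.45723724365234), 22.041704177856445) [[0.53  0.177 0.124]
 [0.535 0.188 0.125]
 [0.542 0.184 0.126]
 [0.543 0.192 0.126]
 [0.55  0.176 0.124]
 [0.554 0.174 0.124]
 [0.56  0.168 0.127]
 [0.552 0.19  0.124]
 [0.558 0.179 0.124]
 [0.554 0.202 0.128]
 [0.558 0.183 0.124]
 [0.562 0.165 0.119]
 [0.556 0.187 0.118]
 [0.567 0.173 0.125]
 [0.558 0.205 0.124]
 [0.568 0.17  0.118]]
30.7583 [ -2.54623393 -13.58568646   8.25927464][ WARN:0@1.781] global loadsave.cpp:1063 imwrite_ Unsupported depth image for selected encoder is fallbacked to CV_8U.
```

View pics/s6.png

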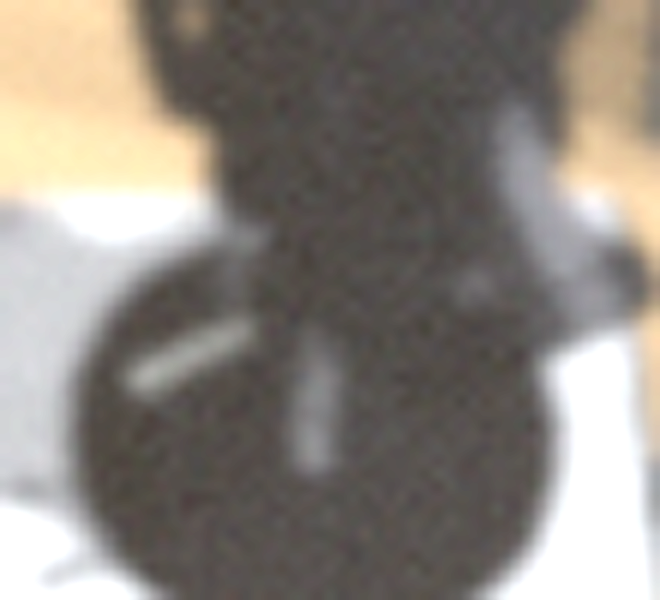

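Run:
```python
from h import *
f=lambda x,y:px2w("scene",295+(x+.5)/12-.5,185+(y+.5)/12-.5,.125)
a,b=f(130,382),f(250,330); e=a-b; print(a,b,"dial",np.radians(15.2)-np.arctan2(e[1],e[0]), np.radians(15.2)-np.arctan2(a[1]-.1953,a[0]-.539))
manip.dwell(.5)
print(manip.current_time(),manip.current_force(),manip.current_ft_torque(),manip.current_grip_width())
for n in ("scene","top"):
    manip.grab_frame(n)
    for t in ("banana_hand","sticker_roll","latex_jar"): print(n,t,[(round(r["confidence"],2),np.round(r["at"],3)) for r in manip.look_for(n,t)][:2])
```

```text
[0.56449746 0.16745825 0.125     ] [0.54923454 0.18399627 0.125     ] dial 1.0907629851033138 1.0946105944953257
31.2583 [ -2.57649892 -13.83958623   8.5876302 ] [-1.96398304  0.30319044  0.20375243] 0.1677482400351977
scene banana_hand [(0.79, array([ 0.701, -0.008,  0.033]))]
scene sticker_roll [(0.86, array([0.462, 0.024, 0.026]))]
scene latex_jar [(0.83, array([0.507, 0.426, 0.063]))]
top banana_hand [(0.98, array([ 0.69 , -0.01 ,  0.036]))]
top sticker_roll [(0.63, array([0.454, 0.02 , 0.03 ]))]
top latex_jar [(0.95, array([0.488, 0.417, 0.071]))]
```

```bash
python3 -c "
from bench import manip
manip.sign_off(); print(manip.current_time())"
```

```text
the job is handed in; nothing more can be done
the job is handed in; nothing more can be done
```

I wound the crank until the platform was level with the belt, turned the dial to its third click, and handed the job in with the gripper still holding it. The sign-off reports no verdict, so the checks below are my own, made at about 31 s of the 64 s allowed.

- **Crank and lift:** I wound the handle clockwise from about 0.67 to 14.0 rad and let go. Depth then showed the crank at 14.01 rad and the platform top at 0.140 m, level with the belt, before I touched the dial.
- **Dial:** I used the right-most dial box, at about (0.539, 0.195), and gripped the bar with 100 N. The tool rotation says 1.05 rad and the white line in the picture says about 1.09. They disagree by 0.04 rad, but both are within 0.15 of the third click.
- **Grip:** it was steady at the last check, with about 14 N of sideways force at the wrist.
- **Bystanders:** the banana hand, sticker roll and jar were each within about 4 mm of where they started. The top camera missed the sticker roll at the start, so its top-view position has no starting value to compare with.

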